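# Swap the pepper mill for the spice jar in the crate

## Task

Pick the slim spice jar with the yellow cap (not the squat honey jar) out of the crowded crate and stand it upright on the chopping board. Then put the pepper mill away: take it off the board and stand it upright on the floor of the crate, where the jar has left room. Leave the other jars and tins standing where they are and do not disturb the lemon.

Things in the scene. Friction and masses are not known exactly. Their poses are not given: they have to be found in the camera images.
- spice_jar_center (a point): the spice jar to fetch: small clear rounded-square glass jar with reddish label and mustard-yellow screw cap, 42x42 mm, 96 mm tall, the cap (41 mm across) being its top 20 mm; stands in the crate, in any of the six places; origin on its axis, half-way up, z up
- mill_center (a point): dark brown turned wooden pepper mill, 170 mm tall, foot 58 mm across, round head 48 mm across between 123 and 159 mm above its foot (widest near 141 mm) and a small steel knob on top; the head does not turn; stands at one end of the chopping board; origin on its axis, half-way up, z up
- crate: open slatted wooden crate, fixed to the worktop, 190 (x) x 310 (y) x 60 mm high, walls and floor 8 mm thick; holds six jars and tins, two rows of three, the rows 86 mm apart along x, the places in a row 96 mm apart along y; origin at the centre of its underside, z up. Wall cabinets hang over the back of the worktop: fronts about 0.6 m ahead of the robot base (knobs a little nearer), undersides about 0.5 m above the worktop
- board: light wooden chopping board, fixed to the worktop, 230 (x) x 340 (y) x 22 mm thick; origin at the centre of its underside, z up. Mill and lemon stand at its two ends (either way round), about 115 mm from its middle along y; the middle is free
- dark_jar_a_center (a point): round glass spice jar with black cap, 41 mm across, 105 mm tall, in the crate; origin on its axis, half-way up, z up
- dark_jar_b_center (a point): another round glass spice jar with black cap, 41 mm across, 105 mm tall, in the crate; origin on its axis, half-way up, z up
- honey_center (a point): squat honey jar with a yellow lid, 63 mm across, 92 mm tall, in the crate; origin on its axis, half-way up, z up
- tomato_tin_center (a point): tall tomato tin, 75 mm across, 110 mm tall, in the crate; origin on its axis, half-way up, z up
- tuna_tin_center (a point): flat tuna tin, 86 mm across, 40 mm tall, in the crate; origin on its axis, half-way up, z up
- lemon_center (a point): yellow lemon, 83 x 58 x 58 mm, lying at the other end of the board; origin at its centre
There are look-alikes about, which are no part of the job. What is shaped like the part that bears spice_jar_center but pink is not meant.

How it is judged:
By the outcome, as a careful person would: the job done as asked, in the order asked, and still so for the second after the job is handed in, with the robot touching nothing.
It also fails if it takes over 61 s, if anything falls off the work surface, if the arm or the gripper's body presses on something with over 40 N, if the wrist force passes 120 N, or if a joint passes its speed limit or range.

## Robot

A 6-joint arm with a two-finger parallel gripper is mounted at the origin on a cart in front of the work surface, level with it; the furniture and walls round the work are solid. World frame = base frame: x ahead of the robot, y to its left, z up, the work surface at z = 0. Lengths are in m, angles in rad, forces in N, time in s.
With the tool pointing down it reaches from about 0.425 to 0.95 m from the base axis. Payload 3.5 kg.
Tool frame: the origin (TCP) lies midway between the tips of the shut fingers; the grasp point (between the pads) lies 19 mm behind it (ctrl.pinch_z is the distance from the TCP to the grasp point, in m); z points along the fingers, y is the line along which they close (so a half turn about z gives the same grasp; the last joint's range is limited). The gripper opens to 85 mm and grips with 20 to 120 N. Pads are 22 mm wide; open, the fingers measure 114 mm over their backs; the gripper's body (76 mm by 85 mm) begins 54 mm behind the grasp point. The pads swing forward as they close: fully open they stand 13 mm farther back than shut.
Start: joints at [-1.379, 0.286, 1.577, -0, 1.279, -0.15], TCP at [0.226, -0.636, 0.209] pointing down, gripper open.
Joint ranges: [-2.77, 2.77], [-0.9, 2.22], [0.21, 2.48], [-1.53, 4.67], [0.24, 2.81], [-2.84, 2.84]. Speed limits (rad/s): [2.79, 2.79, 3.14, 3.14, 3.14, 3.14].

## Interface

Orientations are given as a unit quaternion [x, y, z, w].
In Python, from plant import get_state, viewer, sign_off, ctrl gives the robot as it stands. The module is installed in compiled form; this text tells all that it offers.
- The arm moves only by the shell command python3 -m handwheel 'ROWS' [FORCE]. ROWS is JSON, a list that holds one entry, the list of rows, each a list of 5 numbers: the finger opening in m, from 0 to 0.0854, then the shift along the tool's x, y, z in m, then the turn about the tool's z in degrees. In form: [[[claw, x, y, z, spin], ...]]. A call has 1 to 12 rows; each row shifts and turns the commanded pose from where the row before left it, along the tool's axes as they then stand; what a row does not reach is not made up. A row lasts 1/12 s, in which the tool goes at most 41.7 mm and 7.16 degrees, less where a joint would pass 70% of its speed; a pose out of reach is approached as far as the arm can. A call is refused whole if a number of a shift passes 0.0417 or a number of a turn 7.16, either way. A call with a gripper value outside its range is refused whole. The fingers move at their own pace and stop on an object; FORCE is the grip in N (left out, the last holds). Time passes only in rows, so rows that do not move let the fingers close. It gives the time, the measured TCP pose, the force, the opening and the grip force at its end, in the units of the state.
- get_state(): the state, without advancing time (a new reading comes with each control period).
- viewer.read_camera(name): name is "scene" or "top"; returns the picture (480x640x3 uint8, blue, green, red); there is no depth.
- viewer.camera_params(name): a dict with "fov_y" (degrees; the focal length in pixels is half the picture's height over the tangent of half this angle, whatever the lens; pixels are square), "cx", "cy" (the principal point, pixels), "xyz" and "attitude" of the camera in the world. Camera axes: x right, y up, looking along -z (the intrinsics and any distortion apply to the point x, -y, -z); pixel columns grow to the right and rows downward; lengths in m; the calibration is good to about 2 mm. A picture is of the moment at which its call begins. camera_params takes no time and is no camera call.
- sign_off(): hands the job in; it is judged then, once.
Trained networks look in the newest picture that a camera, given by its name, has taken for a name from the list of things; names that differ only in an ending like _2 or _b are one class to them, and where a whole thing is asked for, a point or a joint stands for the part that bears it (a point fixed in the world has none). Each returns a list of dicts, best first, with "confidence" (0 to 1); they miss things now and then, are a little off and sometimes report something else, mostly with a low value. They report only what shows in the picture. A call takes as long as a camera call. They do not tell look-alikes from the thing itself.
- viewer.look_for(camera, name): "extent" ([left, top, width, height] as shares, 0 to 1, of the picture: columns of its width, rows of its height, round what is visible of it).
- viewer.outline_of(camera, name): "mask" (480x640 bool, what is visible of it) and "extent" ([left, top, width, height] as shares, 0 to 1, of the picture: columns of its width, rows of its height, round what is visible of it).
- viewer.pinpoint(camera, name): "xy" ([column, row] as shares, 0 to 1, of the picture: columns of its width, rows of its height: a listed point, or the origin of a listed thing).
The state is a dict: "time": time; "qpos": joint angles; "dq": joint speeds; "joint_efforts": joint torques, N m; "eef_pos": TCP position; "tcp_rot": TCP orientation; "contact_force": force on the tool from outside, world axes, zero at the start; "wrist_torque": the same for the moment, N m; "opening": opening from 0.0 (shut) to 1.0 (fully open); "finger_force": force on a finger pad.
Only numpy, scipy, OpenCV 4.12 (cv2) and the standard library are available. Lean on these libraries where they do the work, as an engineer would, in place of code of your own. Each camera call takes 0.05 s, during which the arm holds its last target. There are 200 camera calls.

## Working session

There is one attempt and no reset: what is moved stays moved. The work goes in short steps, Python scripts to look and compute and a shell command to move; the robot and the scene stay as the last step left them, time stands still between calls to the robot, and variables do not carry over. Pictures are saved under pics/ and viewed, at most 10 in all, crops included, and the job is handed in when it is done.

```bash
mkdir -p pics
cat > h.py <<'E'
import numpy as np, cv2
from plant import get_state, viewer, ctrl
from scipy.spatial.transform import Rotation as R
def ray(cam,uv):
    p=viewer.camera_params(cam); f=240/np.tan(np.radians(p['fov_y'])/2)
    d=np.array([(uv[0]-p['cx'])/f,-(uv[1]-p['cy'])/f,-1.]); d=R.from_quat(p['attitude']).apply(d)
    return np.array(p['xyz']),d/np.linalg.norm(d)
def tri(uvs):
    A=np.zeros((3,3));b=np.zeros(3);rs=[ray(c,u) for c,u in uvs]
    for o,d in rs:
        M=np.eye(3)-np.outer(d,d);A+=M;b+=M@o
    x=np.linalg.solve(A,b)
    return x,[np.linalg.norm((np.eye(3)-np.outer(d,d))@(x-o)) for o,d in rs]
def atz(cam,uv,z):
    o,d=ray(cam,uv); return o+d*(z-o[2])/d[2]
E
python3 - <<'E'
from h import *
for c in ("scene","top"):
    print(c,viewer.camera_params(c)); cv2.imwrite(f"pics/{c}0.png",viewer.read_camera(c))
    for n in ["spice_jar_center","mill_center","crate","board","dark_jar_a_center","honey_center","tomato_tin_center","tuna_tin_center","lemon_center"]:
        print(n,[(np.round(np.array(r['xy'])*[640,480],1).tolist(),round(r['confidence'],2)) for r in viewer.pinpoint(c,n)])
print(get_state())
E
```

```text
scene {'fov_y': 44.269976629323054, 'cx': 314.86403017242526, 'cy': 245.36246010315682, 'xyz': array([-0.03104915,  0.95148438,  1.41186035]), 'attitude': array([-0.08193458,  0.32099705,  0.91769143, -0.21929444])}
spice_jar_center [([307.9, 245.4], 0.93), ([264.0, 386.2], 0.85), ([289.5, 308.1], 0.84), ([333.8, 255.0], 0.74)]
mill_center [([318.8, 199.2], 0.79)]
crate [([273.8, 312.4], 0.94)]
board [([340.8, 200.9], 0.93)]
dark_jar_a_center [([360.3, 169.1], 0.72), ([270.5, 270.2], 0.6)]
honey_center [([290.0, 306.8], 0.63), ([259.0, 298.8], 0.56)]
tomato_tin_center [([271.4, 333.8], 0.92)]
tuna_tin_center [([301.8, 286.4], 0.91), ([257.3, 297.9], 0.26)]
lemon_center [([360.9, 172.1], 0.55)]
top {'fov_y': 43.56558510515657, 'cx': 315.0512839290365, 'cy': 246.04940802748604, 'xyz': array([0.18954257, 0.03190999, 1.55336413]), 'attitude': array([-0.06051571,  0.06590736,  0.70705175, -0.70147837])}
spice_jar_center [([325.0, 269.0], 0.87), ([145.2, 278.5], 0.83), ([324.3, 231.0], 0.76), ([237.8, 255.1], 0.55)]
mill_center [([376.7, 218.9], 0.77)]
crate [([242.8, 242.1], 0.68)]
board 
[... 249 characters left out ...]
array([-1.37901745e+00,  2.86270646e-01,  1.57669137e+00,  4.71085029e-06,
        1.27860909e+00, -1.49987098e-01]), 'dq': array([ 8.58822573e-04,  2.14387060e-03,  1.44820823e-03, -8.52990674e-04,
        1.11414782e-03,  7.25854083e-05]), 'joint_efforts': array([ 1.24893773e-03, -4.05974042e+01, -2.92947382e+01, -1.24223475e-04,
        4.66242163e-04,  1.76183846e-06]), 'eef_pos': array([ 0.22626225, -0.63593611,  0.20884913]), 'tcp_rot': array([9.85435112e-01, 1.70051872e-01, 2.48019376e-06, 1.07230750e-05]), 'contact_force': array([ 0.11466649, -0.33653485,  0.00090581]), 'wrist_torque': array([-0.02465469,  0.01574568, -0.0196586 ]), 'finger_force': 0.0, 'opening': 0.9997087351494849}
```

View pics/scene0.png

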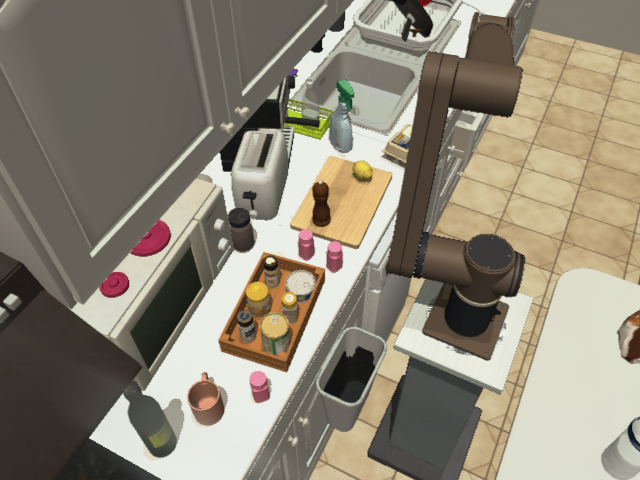

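View pics/top0.png

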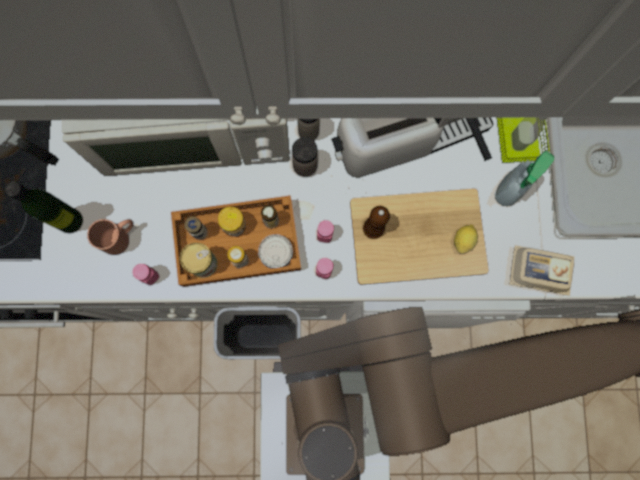

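The spice jar is in the near row, middle place: top (237,255), scene (289,305). The honey jar is behind it at top (231,220). The mill is at top (377,220), scene (320,203), and the pink jars are decoys. Next I'll triangulate.

Run:
```python
from h import *
def T(n,s,t): x,e=tri([("scene",s),("top",t)]); print(n,np.round(x,4),np.round(e,4))
T("spice",(289.5,308.1),(237.8,255.1));T("mill",(318.8,199.2),(376.7,218.9));T("crate",(273.8,312.4),(242.8,242.1));T("board",(340.8,200.9),(417.1,236))
T("tomato",(271.4,333.8),(199.8,261.1));T("tuna",(301.8,286.4),(274.1,253.1));T("darkr",(270.5,270.2),(269.3,215.3));T("honey",(259,298.8),(229.1,222));T("lemon",(360.9,172.1),(467.5,240.1))
s=viewer.read_camera("scene");t=viewer.read_camera("top")
for c,n in (("scene","spice_jar_center"),("scene","mill_center"),("top","spice_jar_center"),("top","mill_center")):
    for r in viewer.outline_of(c,n):
        e=np.array(r['extent'])*[640,480,640,480];print(c,n,np.round(e,1),round(r['confidence'],2))
a=cv2.resize(s[240:370,210:340],None,fx=4.6,fy=4.6,interpolation=3)[:598];b=cv2.resize(t[190:290,165:305],None,fx=5.7,fy=5.7,interpolation=3)
cv2.imwrite("pics/cs.png",a);cv2.imwrite("pics/ct.png",b)
c1=cv2.resize(s[170:235,295:345],None,fx=7,fy=7,interpolation=3);c2=cv2.resize(t[195:260,350:410],None,fx=7,fy=7,interpolation=3)
cv2.imwrite("pics/cm.png",np.hstack([c1,c2])); print(c1.shape)
```

```text
spice [0.4384 0.2146 0.0539] [0.0006 0.0006]
mill [ 0.5196 -0.1314  0.1152] [0.0032 0.0032]
crate [ 0.4888  0.2112 -0.0111] [0.0042 0.0042]
board [ 0.4986 -0.249   0.0049] [0.0041 0.0041]
tomato [0.43   0.3105 0.066 ] [0.0077 0.0077]
tuna [0.4474 0.1244 0.0346] [0.0007 0.0007]
darkr [0.5398 0.1351 0.0681] [0.0015 0.0015]
honey [0.5203 0.2355 0.0722] [0.0005 0.0005]
lemon [ 0.4831 -0.3735  0.0323] [0.0057 0.0057]
scene spice_jar_center [250.7 371.1  17.3  34.2] 0.95
scene spice_jar_center [326.8 240.7  16.7  32.1] 0.8
scene spice_jar_center [301.5 227.8  13.3  33.8] 0.79
scene spice_jar_center [279.8 294.2  16.5  29.2] 0.75
scene mill_center [312.8 179.7  15.   44.1] 0.65
top spice_jar_center [317.4 219.6  16.7  26.8] 0.92
top spice_jar_center [133.6 264.2  26.1  22.1] 0.91
top spice_jar_center [227.5 244.6  22.6  24.5] 0.78
top spice_jar_center [316.5 257.6  16.5  22. ] 0.73
top mill_center [363.  206.4  31.   35.1] 0.58
(455, 350, 3)
```

View pics/cs.png

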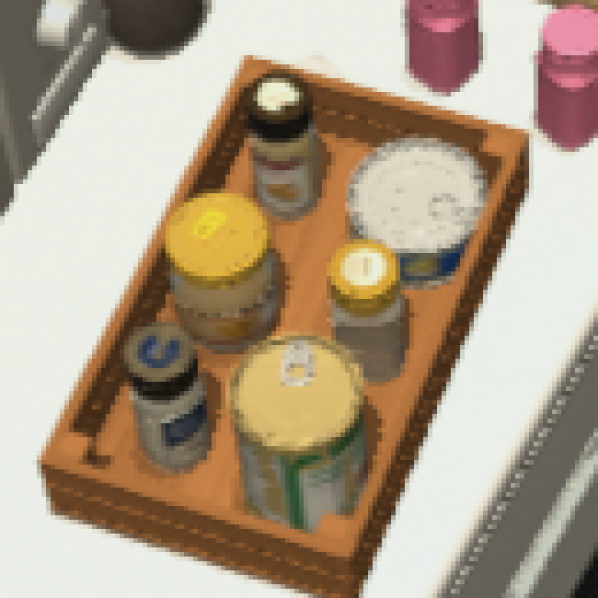

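View pics/ct.png

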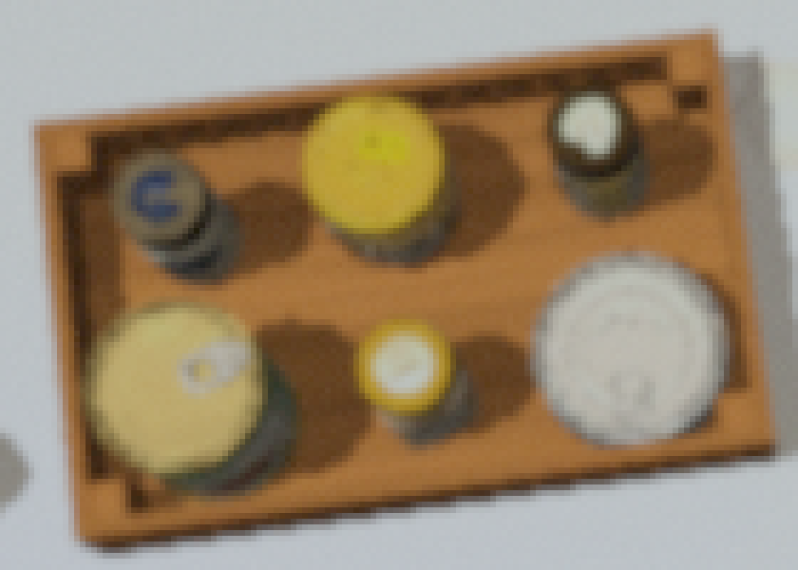

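View pics/cm.png

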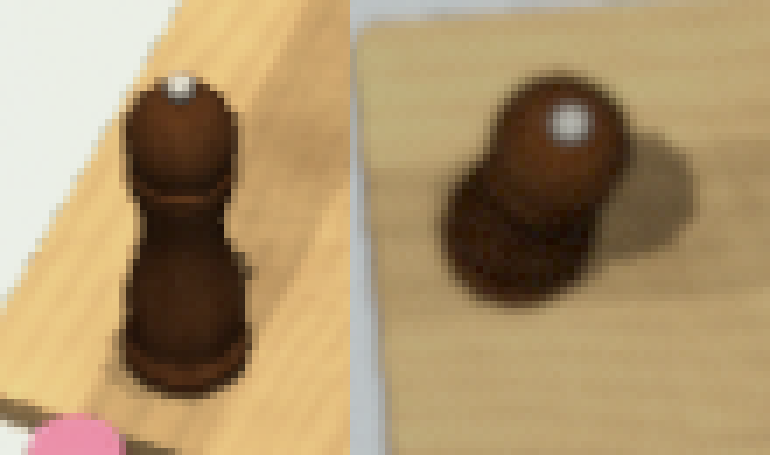

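Clear crops: the spice cap centre is at cs (364,266) and ct (405,367). The mill knob is at cm left (180,86) and right (571,122). The crate is yawed by a few degrees. Next I'll triangulate the tops.

Run:
```python
from h import *
S=lambda p,f,o:((p[0]+.5)/f-.5+o[0],(p[1]+.5)/f-.5+o[1])
P={"spice":((364,266),(405,367)),"honey":((217,238),(375,163)),"tomato":((297,393),(177,388)),"tuna":((418,195),(632,348)),"darkR":((279,97),(592,125)),"darkL":((160,353),(161,193))}
for n,(s,t) in P.items():
    x,e=tri([("scene",S(s,4.6,(210,240))),("top",S(t,5.7,(165,190)))]);print(n,np.round(x,4),np.round(e[0],4))
x,e=tri([("scene",S((180,86),7,(295,170))),("top",S((221,122),7,(350,195)))]);print("knob",np.round(x,4),e)
for p in ((37,122),(718,33),(775,440),(82,538)): print("crate",np.round(atz("top",S(p,5.7,(165,190)),.06),4))
for p in ((351,197.5),(480,189),(487,274),(357.5,283)): print("board",np.round(atz("top",p,.022),4))
# mill base circle in top crop: foot centre approx
print("foot",np.round(atz("top",S((520-350,228),7,(350,195)),.03),4))
# crate floor pixel of mask: jar base
print(ctrl.pinch_z)
```

```text
spice [0.4352 0.2143 0.1065] 0.0021
honey [0.5264 0.2298 0.0956] 0.0012
tomato [0.4251 0.3097 0.1154] 0.0019
tuna [0.4524 0.1204 0.0475] 0.0015
darkR [0.5384 0.134  0.1124] 0.0009
darkL [0.5097 0.3195 0.1103] 0.0005
knob [ 0.5179 -0.1344  0.1874] [np.float64(0.0014501977456266037), np.float64(0.0014501977456266274)]
crate [0.5533 0.3856 0.06  ]
crate [0.5923 0.081  0.06  ]
crate [0.4071 0.0562 0.06  ]
crate [0.3661 0.3596 0.06  ]
board [ 0.5957 -0.0767  0.022 ]
board [ 0.6166 -0.4181  0.022 ]
board [ 0.3903 -0.4231  0.022 ]
board [ 0.3696 -0.089   0.022 ]
foot [ 0.5139 -0.1339  0.03  ]
0.0187
```

```bash
cat >> h.py <<'E'
def go(x,y,z,yaw=None):
    s=get_state();r=R.from_quat(s['tcp_rot']);M=r.as_matrix();a=np.degrees(np.arctan2(M[1,0],M[0,0]))
    d=M.T@(np.array([x,y,z])-s['eef_pos']);n=np.linalg.norm(d)/.0417
    print('t',s['time'],'tcp',np.round(s['eef_pos'],4),'yaw',round(a,2),'q',np.round(s['qpos'],2),'op',round(s['opening']*85,1),'\n delta tool mm',np.round(d*1000,1),'min rows',round(n,1),'spin',None if yaw is None else round(a-yaw,2), 'tilt',round(float(np.degrees(np.arccos(-M[2,2]))),2))
E
python3 -c "from h import *; go(.44,-.30,.27,7.3)"
```

```text
t 1.3 tcp [ 0.2263 -0.6359  0.2088] yaw 19.59 q [-1.38  0.29  1.58 -0.    1.28 -0.15] op 84.6 
 delta tool mm [ 314.  -244.8  -61.2] min rows 9.7 spin 12.29 tilt 0.0
```

```bash
python3 -m handwheel '[[[0.06,0,0,0,6.15],[0.06,0,0,0,6.15],[0.06,0.0255,-0.0306,-0.0061,0],[0.06,0.0255,-0.0306,-0.0061,0],[0.06,0.0255,-0.0306,-0.0061,0],[0.06,0.0255,-0.0306,-0.0061,0],[0.06,0.0255,-0.0306,-0.0061,0],[0.06,0.0255,-0.0306,-0.0061,0],[0.06,0.0255,-0.0306,-0.0061,0],[0.06,0.0255,-0.0306,-0.0061,0],[0.06,0.0255,-0.0306,-0.0061,0],[0.06,0.0255,-0.0306,-0.0061,0]]]'; python3 -c "from h import *; go(.436,.2145,.20,7.3)"
```

```text
time: 2.3
eef_pos: [0.4411, -0.2983, 0.2705]
tcp_rot: [0.998, 0.063, 0.0, 0.0]
contact_force: [0.8, 0.2, -0.6]
opening: 0.697
finger_force: 0.0
t 2.3 tcp [ 0.4411 -0.2983  0.2705] yaw 7.27 q [-0.79 -0.07  1.86  0.    1.36  0.66] op 59.2 
 delta tool mm [  59.8 -509.3   70.2] min rows 12.4 spin -0.03 tilt 0.05
```

```bash
python3 -m handwheel '[[[0.06,0.005,-0.04,0,0],[0.06,0.005,-0.04,0,0],[0.06,0.005,-0.04,0,0],[0.06,0.005,-0.04,0,0],[0.06,0.005,-0.04,0,0],[0.06,0.005,-0.04,0,0],[0.06,0.005,-0.04,0,0],[0.06,0.005,-0.04,0,0],[0.06,0.005,-0.04,0,0],[0.06,0.005,-0.04,0,0],[0.06,0.005,-0.04,0,0],[0.06,0.005,-0.04,0,0]]]'; python3 -c "from h import *; go(.436,.2145,.12,7.3)"
```

```text
time: 3.3
eef_pos: [0.4386, 0.1857, 0.2703]
tcp_rot: [0.998, 0.064, 0.001, -0.0]
contact_force: [-0.0, -0.5, -0.2]
opening: 0.703
finger_force: 0.0
t 3.3 tcp [0.4386 0.1857 0.2703] yaw 7.29 q [ 0.19 -0.21  1.98 -0.    1.37  1.63] op 59.8 
 delta tool mm [  0.8 -28.9 150.3] min rows 3.7 spin -0.01 tilt 0.08
```

```bash
python3 -m handwheel '[[[0.06,0,-0.0145,0.037,0],[0.06,0.001,-0.0144,0.037,0],[0.06,0,0,0.038,0],[0.06,0,0,0.038,0],[0.06,0,0,0,0]]]'
python3 - <<'E'
from h import *
go(.436,.2145,.07,7.3)
s=viewer.read_camera("scene");t=viewer.read_camera("top")
a=cv2.resize(s[230:350,220:340],None,fx=4.5,fy=4.5,interpolation=3);b=cv2.resize(t[190:310,190:250],None,fx=4.5,fy=4.5,interpolation=3);cv2.imwrite("pics/g1.png",np.hstack([a,b])[:, :800])
E
```

```text
time: 3.72
eef_pos: [0.4301, 0.2113, 0.1118]
tcp_rot: [0.998, 0.064, -0.008, 0.001]
contact_force: [-1.4, -1.0, -0.9]
opening: 0.71
finger_force: 0.0
t 3.7167 tcp [0.4301 0.2113 0.1118] yaw 7.34 q [ 0.24 -0.04  2.12 -0.    1.07  1.69] op 60.3 
 delta tool mm [ 6.9 -2.5 41.6] min rows 1.0 spin 0.04 tilt 0.92
```

View pics/g1.png

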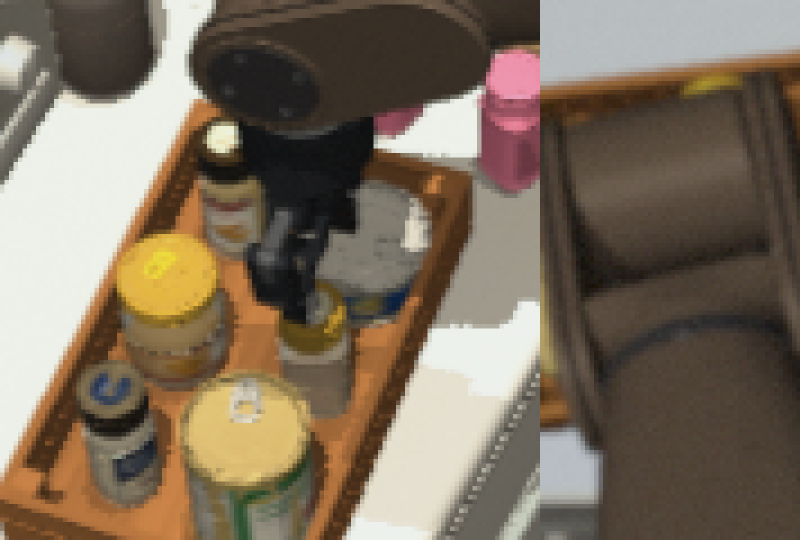

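The near finger shows at crop (290,300), beside the cap at (313,318), with the arm still settling. I'll hold and re-read.

```bash
python3 -m handwheel '[[[0.06,0,0,0,0],[0.06,0,0,0,0]]]'
python3 - <<'E'
from h import *
go(.436,.2145,.07,7.3)
E
```

```text
time: 3.98
eef_pos: [0.4389, 0.2129, 0.1234]
tcp_rot: [0.998, 0.063, 0.003, -0.001]
contact_force: [0.4, -0.3, 0.2]
opening: 0.704
finger_force: 0.0
t 3.9833 tcp [0.4389 0.2129 0.1234] yaw 7.26 q [ 0.24 -0.04  2.11  0.    1.07  1.69] op 59.8 
 delta tool mm [-3.  -2.  53.3] min rows 1.3 spin -0.04 tilt 0.36
```

```bash
python3 -m handwheel '[[[0.06,0,0,0.008,0],[0.06,0,0,0.008,0],[0.06,0,0,0.01,0],[0.06,0,0,0.01,0],[0.06,0,0,0.008,0],[0.06,0,0,0.005,0],[0.06,0,0,0,0],[0.06,0,0,0,0],[0.06,0,0,0,0]]]'
python3 - <<'E'
from h import *
go(.436,.2145,.07,7.3)
E
```

```text
time: 4.73
eef_pos: [0.4367, 0.2126, 0.0711]
tcp_rot: [0.998, 0.064, 0.0, -0.0]
contact_force: [0.6, -0.0, -0.3]
opening: 0.7
finger_force: 0.0
t 4.7333 tcp [0.4367 0.2126 0.0711] yaw 7.29 q [ 0.24  0.03  2.14 -0.    0.97  1.69] op 59.5 
 delta tool mm [-0.5 -2.   1.1] min rows 0.1 spin -0.01 tilt 0.03
```

```bash
python3 -m handwheel '[[[0.06,0,-0.002,0,0],[0.03,0,0,0,0],[0.03,0,0,0,0],[0.03,0,0,0,0],[0.03,0,0,0,0],[0.03,0,0,0,0],[0.03,0,0,0,0],[0.03,0,0,0,0]]]' 35
python3 - <<'E'
from h import *
go(.436,.2145,.07,7.3)
E
```

```text
time: 5.4
eef_pos: [0.4369, 0.2147, 0.0716]
tcp_rot: [0.998, 0.063, 0.001, -0.0]
contact_force: [-0.4, 0.5, 4.8]
opening: 0.467
finger_force: 35.6
t 5.4 tcp [0.4369 0.2147 0.0716] yaw 7.28 q [0.25 0.03 2.14 0.   0.97 1.69] op 39.7 
 delta tool mm [-0.9  0.1  1.6] min rows 0.0 spin -0.02 tilt 0.1
```

```bash
python3 -m handwheel '[[[0.03,0,0,-0.006,0],[0.03,0,0,-0.012,0],[0.03,0,0,-0.022,0],[0.03,0,0,-0.032,0],[0.03,0,0,-0.036,0],[0.03,0,0,-0.036,0],[0.03,0,0,-0.032,0],[0.03,0,0,-0.02,0],[0.03,0,0.01,-0.012,0],[0.03,0,0.02,-0.004,0],[0.03,0,0.03,0,0],[0.03,0,0.03,0,0]]]'
python3 - <<'E'
from h import *
go(.49,-.252,.28,7.3)
E
```

```text
time: 6.4
eef_pos: [0.4466, 0.1238, 0.2816]
tcp_rot: [0.998, 0.064, -0.001, 0.0]
contact_force: [0.1, -0.9, -1.1]
opening: 0.463
finger_force: 35.4
t 6.4 tcp [0.4466 0.1238 0.2816] yaw 7.39 q [ 0.05 -0.25  1.99 -0.    1.4   1.49] op 39.3 
 delta tool mm [ -5.3 378.3   1.8] min rows 9.1 spin 0.09 tilt 0.16
```

```bash
python3 -m handwheel '[[[0.03,0,0.035,0,0],[0.03,0,0.035,0,0],[0.03,0,0.035,0,0],[0.03,0,0.035,0,0],[0.03,0,0.035,0,0],[0.03,-0.002,0.035,0,0],[0.03,-0.002,0.035,0,0],[0.03,-0.001,0.035,0,0],[0.03,0,0.035,0,0],[0.03,0,0.03,0,0],[0.03,0,0.02,0,0],[0.03,0,0.011,0,0]]]'; python3 -m handwheel '[[[0.03,0,0,0.01,0],[0.03,0,0,0.02,0],[0.03,0,0,0.03,0],[0.03,0,0,0.03,0],[0.03,0,0,0.03,0],[0.03,0,0,0.02,0],[0.03,0,0,0.01,0],[0.03,0,0,0,0],[0.03,0,0,0,0]]]'
python3 - <<'E'
from h import *
go(.49,-.252,.085,7.3)
for c in("scene","top"):
    f=viewer.read_camera(c)
    for r in viewer.outline_of(c,"spice_jar_center"): print(c,np.round(np.array(r['extent'])*[640,480,640,480],1),round(r['confidence'],2))
    if c=="scene": cv2.imwrite("pics/p1.png",cv2.resize(f[130:260,270:400],None,fx=4.5,fy=4.5,interpolation=3))
E
```

```text
time: 7.4
eef_pos: [0.4887, -0.251, 0.2804]
tcp_rot: [0.998, 0.062, -0.002, -0.001]
contact_force: [0.1, 0.2, -0.8]
opening: 0.464
finger_force: 35.5
time: 8.15
eef_pos: [0.4901, -0.2476, 0.1326]
tcp_rot: [0.998, 0.064, -0.0, -0.0]
contact_force: [0.4, -0.3, -0.2]
opening: 0.467
finger_force: 35.5
t 8.15 tcp [ 0.4901 -0.2476  0.1326] yaw 7.33 q [-0.65  0.09  1.95  0.    1.1   0.79] op 39.7 
 delta tool mm [-0.6  4.4 47.6] min rows 1.1 spin 0.03 tilt 0.06
scene [325.8 240.7  17.4  30.4] 0.82
scene [300.  231.8  14.3  30. ] 0.81
scene [336.7 161.6  14.6  30.4] 0.73
scene [251.8 371.5  18.4  34.2] 0.56
top [135.6 266.6  24.4  21.6] 0.91
top [318.4 222.   16.9  23.3] 0.84
top [316.9 255.6  17.5  22.8] 0.8
```

View pics/p1.png

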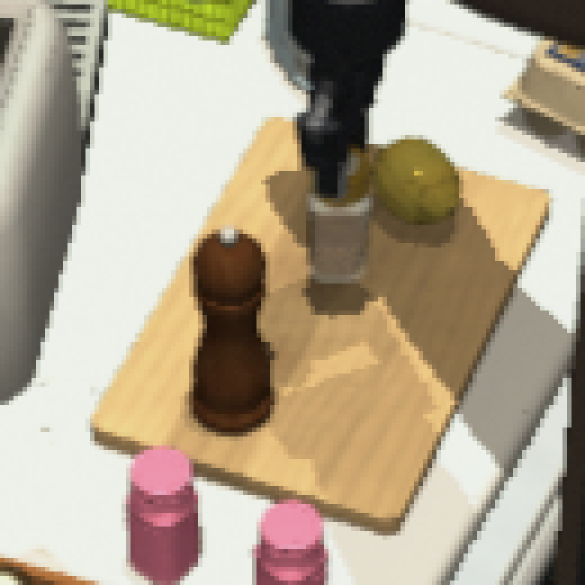

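The jar hangs upright at (340,240) over the middle of the board, the lemon and mill are clear. I'll lower it gently.

```bash
python3 -m handwheel '[[[0.03,0,0.002,0.01,0],[0.03,0,0.002,0.012,0],[0.03,0,0,0.01,0],[0.03,0,0,0.006,0],[0.03,0,0,0.004,0],[0.03,0,0,0.002,0],[0.03,0,0,0,0],[0.03,0,0,0,0]]]'; python3 -m handwheel '[[[0.03,0,0,0.001,0],[0.03,0,0,0.001,0],[0.03,0,0,0,0]]]';python3 -c "from h import *; go(.49,-.252,.085,7.3)"
```

```text
time: 9.02
eef_pos: [0.4909, -0.2525, 0.0889]
tcp_rot: [0.998, 0.064, 0.0, 0.0]
contact_force: [0.3, 0.7, -0.7]
opening: 0.461
finger_force: 35.5
time: 9.27
eef_pos: [0.4909, -0.2525, 0.087]
tcp_rot: [0.998, 0.064, 0.0, 0.0]
contact_force: [1.0, -0.6, -0.3]
opening: 0.462
finger_force: 35.5
t 9.2667 tcp [ 0.4909 -0.2525  0.087 ] yaw 7.29 q [-0.66  0.15  1.97 -0.    1.01  0.78] op 39.3 
 delta tool mm [-0.8 -0.6  2. ] min rows 0.1 spin -0.01 tilt 0.02
```

```bash
python3 -m handwheel '[[[0.03,0,0,0.001,0],[0.03,0,0,0.001,0],[0.03,0,0,0,0],[0.03,0,0,0,0]]]';python3 -c "from h import *; go(.49,-.252,.085,7.3)"
```

```text
time: 9.6
eef_pos: [0.491, -0.2525, 0.0852]
tcp_rot: [0.998, 0.064, 0.0, 0.0]
contact_force: [-0.6, 0.1, 1.3]
opening: 0.463
finger_force: 35.6
t 9.6 tcp [ 0.491  -0.2525  0.0852] yaw 7.28 q [-0.66  0.15  1.98  0.    1.01  0.78] op 39.3 
 delta tool mm [-0.9 -0.7  0.2] min rows 0.0 spin -0.02 tilt 0.03
```

```bash
python3 -m handwheel '[[[0.03,0,0,0.001,0],[0.03,0,0,0,0]]]'; python3 -m handwheel '[[[0.042,0,0,0,0],[0.045,0,0,0,0],[0.05,0,0,0,0],[0.06,0,0,0,0],[0.065,0,0,0,0],[0.065,0,0,-0.006,0],[0.065,0,0,-0.015,0],[0.065,0,0,-0.025,0],[0.065,0,0,-0.03,0],[0.065,0,0,-0.03,0],[0.065,0,0,-0.03,0],[0.065,0,0,-0.02,0]]]';python3 - <<'E'
from h import *
s=viewer.read_camera("scene")
for r in viewer.outline_of("scene","spice_jar_center"): print(np.round(np.array(r['extent'])*[640,480,640,480],1),round(r['confidence'],2))
go(.517,-.1345,.28,7.3)
E
```

```text
time: 9.77
eef_pos: [0.4914, -0.2526, 0.0852]
tcp_rot: [0.998, 0.064, 0.0, 0.0]
contact_force: [-2.1, 1.7, 5.6]
opening: 0.46
finger_force: 36.0
time: 10.77
eef_pos: [0.4916, -0.253, 0.244]
tcp_rot: [0.998, 0.064, 0.002, 0.002]
contact_force: [-0.3, 0.1, 1.4]
opening: 0.763
finger_force: 0.0
[299.8 230.8  15.   29.8] 0.87
[325.4 242.1  16.3  29.4] 0.83
[250.9 373.9  18.2  31.1] 0.72
[336.6 170.5  14.3  29.7] 0.58
t 10.8667 tcp [ 0.4929 -0.254   0.2457] yaw 7.29 q [-0.66 -0.01  1.84 -0.    1.3   0.78] op 64.8 
 delta tool mm [  39.3 -115.2  -34.8] min rows 3.0 spin -0.01 tilt 0.59
```

```bash
python3 -m handwheel '[[[0.07,0.005,-0.015,-0.02,0],[0.07,0.008,-0.025,-0.012,0],[0.07,0.01,-0.03,0,0],[0.07,0.008,-0.025,0,0],[0.07,0.005,-0.015,0,0],[0.07,0.002,-0.006,0,0],[0.07,0,0,0.01,0],[0.07,0,0,0.015,0],[0.07,0,0,0.015,0],[0.07,0,0,0.01,0],[0.07,0,0,0,0],[0.07,0,0,0,0]]]';python3 - <<'E'
from h import *
go(.5165,-.1343,.14,7.3)
s=viewer.read_camera("scene")
cv2.imwrite("pics/m1.png",cv2.resize(s[130:260,270:400],None,fx=4.5,fy=4.5,interpolation=3))
E
```

```text
time: 11.87
eef_pos: [0.5131, -0.1331, 0.2205]
tcp_rot: [0.998, 0.063, -0.001, -0.001]
contact_force: [-1.1, -0.1, 0.9]
opening: 0.822
finger_force: 0.0
t 11.8667 tcp [ 0.5131 -0.1331  0.2205] yaw 7.22 q [-0.45 -0.04  1.92 -0.    1.27  1.  ] op 69.9 
 delta tool mm [ 3.4  1.8 80.5] min rows 1.9 spin -0.08 tilt 0.14
```

View pics/m1.png

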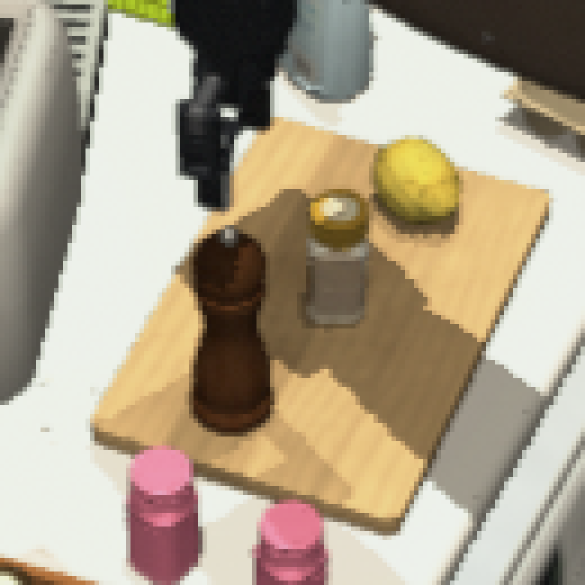

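The jar stands upright on the board at (338,260), and the mill at (232,330) is directly below the gripper. I'll descend and grip.

```bash
python3 -m handwheel '[[[0.07,0.003,0.001,0.008,0],[0.07,0,0,0.014,0],[0.07,0,0,0.016,0],[0.07,0,0,0.016,0],[0.07,0,0,0.014,0],[0.07,0,0,0.008,0],[0.07,0,0,0.004,0],[0.07,0,0,0,0],[0.07,0,0,0,0]]]';python3 - <<'E'
from h import *
go(.5165,-.1343,.14,7.3)
E
```

```text
time: 12.67
eef_pos: [0.5174, -0.1334, 0.1425]
tcp_rot: [0.998, 0.063, 0.001, 0.0]
contact_force: [-0.3, -0.6, 1.3]
opening: 0.821
finger_force: 0.0
t 12.6667 tcp [ 0.5174 -0.1334  0.1425] yaw 7.28 q [-0.44  0.04  1.98  0.    1.12  1.  ] op 69.8 
 delta tool mm [-1.   0.8  2.5] min rows 0.1 spin -0.02 tilt 0.07
```

```bash
python3 -m handwheel '[[[0.07,0,0.001,0.003,0],[0.035,0,0,0,0],[0.035,0,0,0,0],[0.035,0,0,0,0],[0.035,0,0,0,0],[0.035,0,0,0,0],[0.035,0,0,0,0],[0.035,0,0,0,0]]]' 50;python3 - <<'E'
from h import *
go(.437,.2145,.3,7.3)
E
```

```text
time: 13.33
eef_pos: [0.5176, -0.1344, 0.1399]
tcp_rot: [0.998, 0.064, 0.001, 0.0]
contact_force: [-1.4, -0.0, 5.2]
opening: 0.49
finger_force: 45.7
t 13.3333 tcp [ 0.5176 -0.1344  0.1399] yaw 7.29 q [-0.44  0.05  1.98 -0.    1.11  1.  ] op 41.6 
 delta tool mm [ -35.5 -356.2 -160.6] min rows 9.4 spin -0.01 tilt 0.1
```

```bash
python3 -m handwheel '[[[0.035,0,0,0,0],[0.035,0,0,0,0],[0.035,0,0,-0.003,0],[0.035,0,0,-0.006,0],[0.035,0,0,-0.008,0],[0.035,0,0,-0.006,0],[0.035,0,0,-0.003,0],[0.035,0,0,0,0],[0.035,0,0,0,0]]]';python3 - <<'E'
from h import *
go(.437,.2145,.3,7.3)
s=viewer.read_camera("scene");t=viewer.read_camera("top")
a=cv2.resize(s[150:240,290:360],None,fx=6,fy=6,interpolation=3);b=cv2.resize(t[180:270,340:400],None,fx=6,fy=6,interpolation=3)
cv2.imwrite("pics/m2.png",np.hstack([a,b]))
E
```

```text
time: 14.08
eef_pos: [0.5171, -0.1342, 0.1651]
tcp_rot: [0.998, 0.064, 0.0, 0.0]
contact_force: [0.0, -0.1, -1.5]
opening: 0.491
finger_force: 44.1
t 14.0833 tcp [ 0.5171 -0.1342  0.1651] yaw 7.29 q [-0.44  0.02  1.96  0.    1.16  1.  ] op 41.8 
 delta tool mm [ -35.2 -356.  -135. ] min rows 9.2 spin -0.01 tilt 0.03
```

View pics/m2.png

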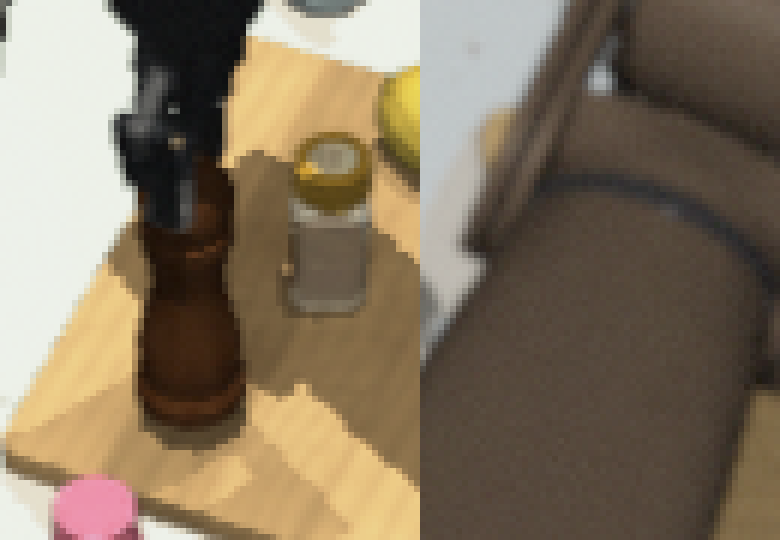

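The mill is lifted upright, with the finger on its head at (170,205), and the jar is standing. I'll raise it and carry it to the crate.

```bash
python3 -m handwheel '[[[0.035,0,0,-0.006,0],[0.035,0,0,-0.014,0],[0.035,0,0,-0.02,0],[0.035,0,0,-0.022,0],[0.035,0,0,-0.022,0],[0.035,0,-0.005,-0.018,0],[0.035,-0.001,-0.01,-0.012,0],[0.035,-0.002,-0.016,-0.006,0],[0.035,-0.002,-0.022,0,0],[0.035,-0.003,-0.026,0,0],[0.035,-0.003,-0.028,0,0],[0.035,-0.003,-0.028,0,0]]]';python3 -m handwheel '[[[0.035,-0.003,-0.028,0,0],[0.035,-0.003,-0.028,0,0],[0.035,-0.003,-0.028,0,0],[0.035,-0.003,-0.028,0,0],[0.035,-0.003,-0.028,0,0],[0.035,-0.003,-0.026,0,0],[0.035,-0.002,-0.022,0,0],[0.035,-0.002,-0.016,0,0],[0.035,-0.001,-0.01,0,0],[0.035,0,-0.005,0,0],[0.035,0,0,0,0],[0.035,0,0,0,0]]]';python3 - <<'E'
from h import *
go(.437,.215,.126,7.3)
E
```

```text
time: 15.18
eef_pos: [0.4844, 0.0002, 0.2836]
tcp_rot: [0.998, 0.064, -0.001, -0.001]
contact_force: [0.4, 0.5, -1.6]
opening: 0.493
finger_force: 44.2
time: 16.18
eef_pos: [0.4352, 0.2121, 0.2845]
tcp_rot: [0.998, 0.064, -0.0, 0.0]
contact_force: [0.0, -0.3, -2.1]
opening: 0.492
finger_force: 44.2
t 16.1833 tcp [0.4352 0.2121 0.2845] yaw 7.3 q [ 0.24 -0.2   1.94 -0.    1.4   1.69] op 41.8 
 delta tool mm [  2.3  -2.7 158.5] min rows 3.8 spin -0.0 tilt 0.05
```

```bash
python3 -m handwheel '[[[0.035,0.001,-0.001,0.006,0],[0.035,0.001,-0.002,0.012,0],[0.035,0,0,0.016,0],[0.035,0,0,0.018,0],[0.035,0,0,0.018,0],[0.035,0,0,0.016,0],[0.035,0,0,0.012,0],[0.035,0,0,0.006,0],[0.035,0,0,0,0],[0.035,0,0,0,0]]]';python3 - <<'E'
from h import *
go(.437,.215,.126,7.3)
viewer.read_camera("scene")
for r in viewer.pinpoint("scene","mill_center"):
    uv=np.array(r['xy'])*[640,480];print(uv,r['confidence'],atz("scene",uv,get_state()['eef_pos'][2]-.118+.085))
E
```

```text
time: 17.02
eef_pos: [0.4372, 0.2154, 0.1808]
tcp_rot: [0.998, 0.063, -0.0, -0.0]
contact_force: [0.6, -1.1, -1.6]
opening: 0.491
finger_force: 44.3
t 17.0167 tcp [0.4372 0.2154 0.1808] yaw 7.26 q [ 0.25 -0.11  2.05  0.    1.2   1.69] op 41.8 
 delta tool mm [-0.3  0.4 54.8] min rows 1.3 spin -0.04 tilt 0.01
[288.  289.2] 0.8 [0.43605825 0.21707493 0.14901843]
```

Aligned. Continue down to 2 mm above the expected contact, then feel for it.

```bash
python3 -m handwheel '[[[0.035,0,0,0.006,0],[0.035,0,0,0.01,0],[0.035,0,0,0.012,0],[0.035,0,0,0.012,0],[0.035,0,0,0.008,0],[0.035,0,0,0.004,0],[0.035,0,0,0.001,0],[0.035,0,0,0,0],[0.035,0,0,0,0]]]';python3 -m handwheel '[[[0.035,0,0,0.001,0],[0.035,0,0,0.001,0],[0.035,0,0,0,0],[0.035,0,0,0,0]]]'
```

```text
time: 17.87
eef_pos: [0.4372, 0.2156, 0.1279]
tcp_rot: [0.998, 0.064, 0.0, -0.0]
contact_force: [-0.7, -0.1, -1.6]
opening: 0.485
finger_force: 44.3
time: 18.2
eef_pos: [0.4374, 0.2157, 0.1265]
tcp_rot: [0.998, 0.064, 0.001, -0.0]
contact_force: [-0.6, -0.3, 0.0]
opening: 0.491
finger_force: 45.1
```

```bash
python3 -m handwheel '[[[0.035,0,0,0.001,0],[0.035,0,0,0,0],[0.035,0,0,0,0]]]'; python3 -m handwheel '[[[0.035,0,0,0.0005,0],[0.035,0,0,0,0]]]'
```

```text
time: 18.45
eef_pos: [0.4381, 0.2158, 0.1264]
tcp_rot: [0.998, 0.064, 0.001, -0.0]
contact_force: [-2.2, -0.8, 5.6]
opening: 0.494
finger_force: 46.5
time: 18.62
eef_pos: [0.4385, 0.2159, 0.1265]
tcp_rot: [0.998, 0.064, 0.002, -0.0]
contact_force: [-1.7, -0.7, 7.2]
opening: 0.49
finger_force: 47.0
```

```bash
python3 -m handwheel '[[[0.035,0,0,-0.001,0],[0.043,0,0,0,0],[0.046,0,0,0,0],[0.05,0,0,0,0],[0.056,0,0,0,0],[0.063,0,0,0,0],[0.07,0,0,0,0],[0.07,0,0,0,0],[0.07,0,0,-0.008,0],[0.07,0,0,-0.016,0],[0.07,0,0,-0.025,0],[0.07,0,0,-0.025,0]]]';python3 -m handwheel '[[[0.07,0,0,-0.025,0],[0.07,0,0.01,-0.025,0],[0.07,0,0.02,-0.012,0],[0.07,0,0.03,0,0],[0.07,0,0.03,0,0],[0.07,0,0.03,0,0],[0.07,0,0.03,0,0],[0.07,0,0.02,0,0],[0.07,0,0.01,0,0],[0.07,0,0,0,0],[0.07,0,0,0,0]]]';python3 - <<'E'
from h import *
s=viewer.read_camera("scene");print(get_state()['contact_force'])
cv2.imwrite("pics/end.png",cv2.resize(s[130:370,200:400],None,fx=2.5,fy=2.5,interpolation=3))
for n in("mill_center","spice_jar_center","lemon_center","tomato_tin_center","tuna_tin_center","honey_center"):
  print(n,[(np.round(np.array(r['xy'])*[640,480],1).tolist(),round(r['confidence'],2)) for r in viewer.pinpoint("scene",n)])
E
```

```text
time: 19.62
eef_pos: [0.4364, 0.2154, 0.1999]
tcp_rot: [0.998, 0.064, -0.001, 0.0]
contact_force: [0.2, 0.3, 0.3]
opening: 0.819
finger_force: 0.0
time: 20.53
eef_pos: [0.4598, 0.0372, 0.2616]
tcp_rot: [0.998, 0.063, 0.0, -0.0]
contact_force: [-0.1, 0.3, -0.2]
opening: 0.819
finger_force: 0.0
[-0.04541749  0.09400142  0.44246581]
mill_center [([287.8, 297.0], 0.78)]
spice_jar_center [([343.6, 186.4], 0.93), ([333.8, 257.7], 0.68), ([259.9, 385.9], 0.64), ([307.0, 244.5], 0.56)]
lemon_center [([361.4, 173.4], 0.46)]
tomato_tin_center [([271.3, 334.8], 0.74)]
tuna_tin_center [([299.9, 286.0], 0.65)]
honey_center [([259.1, 299.8], 0.74)]
```

View pics/end.png

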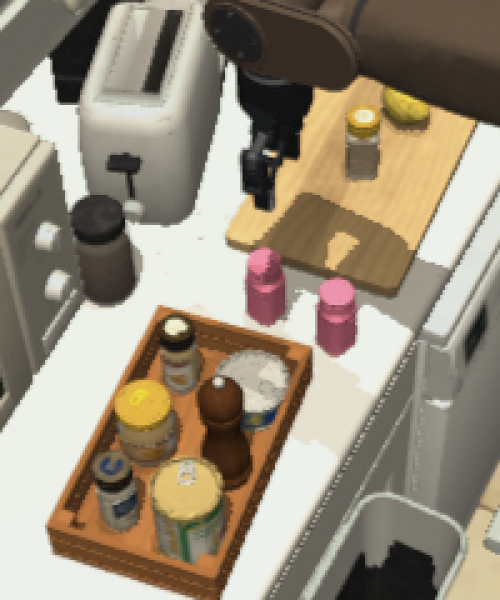

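The mill stands in the crate at (225,430), and the jar is on the board at (362,145). The neighbours are unchanged. I'll check numerically that the mill is vertical.

Run:
```python
from h import *
k=(218.5/2.5+200,382/2.5+130); print(atz("scene",k,.176))
viewer.read_camera("scene")
for r in viewer.outline_of("scene","mill_center"):
    m=r['mask'];ys,xs=np.where(m);lo=ys>ys.max()-7
    p=viewer.camera_params("scene");f=240/np.tan(np.radians(p['fov_y'])/2)
    def pr(X): c=R.from_quat(p['attitude']).inv().apply(np.array(X)-p['xyz']);return p['cx']-f*c[0]/c[2],p['cy']+f*c[1]/c[2]
    print(k,'foot mask',(xs[lo].min()+xs[lo].max())/2,ys.max(),'expected knob',pr([.437,.2145,.176]),'foot centre',pr([.437,.2145,.012]))
```

```text
[0.43695205 0.21609937 0.176     ]
(287.4, 282.8) foot mask 294.0 325 expected knob (np.float64(287.68433568117774), np.float64(282.33467961868257)) foot centre (np.float64(290.3774734671486), np.float64(316.40124345102106))
(287.4, 282.8) foot mask 276.5 371 expected knob (np.float64(287.68433568117774), np.float64(282.33467961868257)) foot centre (np.float64(290.3774734671486), np.float64(316.40124345102106))
```

```bash
python3 -c "from plant import sign_off; print(sign_off())"
```

```text
the job is handed in; nothing more can be done
None
```

The spice jar stands upright on the chopping board and the pepper mill upright in the jar's old place in the crate; the other jars, the tins and the lemon look unmoved in the last picture, and I handed the job in at about 21 s of the 61 s allowed.

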